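Open the child-resistant solvent bottle

ROBOT

A 6-joint arm with a two-finger parallel gripper is mounted at the origin on a cart in front of the work surface, level with it; the furniture and walls round the work are solid. World frame = base frame: x ahead of the robot, y to its left, z up, the work surface at z = 0. Lengths are in mm, angles in degrees, forces in N, time in s.
With the tool pointing down it reaches from about 300 to 850 mm from the base axis. Payload 4.2 kg.
Tool frame: the origin (TCP) lies at the very end of the fingers, on their centre line; the grasp point (between the pads) lies 19 mm behind it (env.grip_point_offset is the distance from the TCP to the grasp point, in mm); z points along the fingers, y is the line along which they close (so a half turn about z gives the same grasp; the last joint's range is limited). The gripper opens to 91 mm and grips with 3 to 60 N. Pads are 32 mm wide; open, the fingers measure 118 mm over their backs; the gripper's body (76 mm by 178 mm) begins 60 mm behind the grasp point.
Start: joints at [-1.146, 18.312, 89.639, -0, 72.044, -1.146], TCP at [575.016, 0, 213.976] pointing down, gripper open.
Joint ranges: [-177.97, 177.97], [-48.28, 115.42], [12.27, 149.76], [-77.06, 257.06], [2.81, 150.46], [-146.56, 146.56]. Speed limits (degrees/s): [147.25, 147.25, 180, 180, 180, 180].

INTERFACE

Orientations are given as [roll, pitch, yaw] about the fixed x, y, z axes, in that order (R = Rz(yaw) Ry(pitch) Rx(roll)).
In Python, from workcell import env gives the robot as it stands. The module is installed in compiled form; this text tells all that it offers.
- The arm moves only by the tool arm_command, never from a script. Its argument "rows" is a list of rows, each an object with "delta_pos": the shift along the tool's x, y, z in mm, a list of three; "roll": the turn about the tool's z in units of 5 degrees (1.0 is 5 degrees); "jaw": the opening in per cent of the stroke, from 0 (shut) to 100 (fully open). A call has 1 to 20 rows; each row is the pose to reach, as a shift and turn from the pose commanded when the call began, along the tool's axes at that moment; what a row does not reach only later rows make up. A row lasts 1/12 s, in which the tool goes at most 41.7 mm and 7.16 degrees, less where a joint would pass 70% of its speed; a pose out of reach is approached as far as the arm can. A call with a gripper value outside its range is refused whole. The fingers move at their own pace and stop on an object; "squeeze" is the grip in N (left out, the last holds). Time passes only in rows, so rows that repeat a pose let the fingers close. It gives the time, the measured TCP pose, the force, the opening and the grip force at its end, in the units of the state.
- env.state(): the state, without advancing time (a new reading comes with each control period).
- env.grab_frame(name): name is "scene" or "side" or "wrist"; returns a dict with "img" (400x640x3 uint8, blue, green, red), "z_map" (400x640 float32, mm along the optical axis (not along the pixel's ray), 0 where there is no reading), "fov_y" (degrees; the focal length in pixels is half the picture's height over the tangent of half this angle, whatever the lens; pixels are square), "cx", "cy" (the principal point, pixels), "R" (3x3) and "t" (3): a world point X has camera coordinates R X + t; the wrist camera has in their place "T_tool_cam" (4x4, takes a point from camera to tool coordinates, whose origin is the TCP and whose axes are the flange's). Camera axes: x right, y down, z forward; pixel columns grow to the right and rows downward; lengths in mm; the calibration is good to about 2 mm. The wrist camera is an equidistant fisheye: a pixel r from the principal point sees the ray r / f radians off the axis. A picture is of the moment at which its call begins: read the wrist's pose just before it.
- env.job_done(): hands the job in; it is judged then, once.
The state is a dict: "time_s": time; "qpos": joint angles; "qvel": joint speeds; "effort": joint torques, N m; "ee_pos": TCP position; "ee_rot": TCP orientation; "force": force on the tool from outside, world axes, zero at the start; "torque": the same for the moment, N m; "gripper_width": finger opening in mm; "gripper_force": force on a finger pad.
Only numpy, scipy, OpenCV 4.12 (cv2) and the standard library are available. Lean on these libraries where they do the work, as an engineer would, in place of code of your own. Each camera call takes 0.05 s, during which the arm holds its last target. There are 200 camera calls.

TASK

Open the amber bottle with the red child-resistant cap: push the cap down hard, keep it pushed down while you turn it anticlockwise (seen from above) about a fifth of a turn, then lift it off; do not wrench it against its lock. Set the cap down gently, wing upwards, flat on the floor of the steel tray and let go of it there. Leave the bottle with the blue cap shut, and do not move the two glass jars that stand near.

Things in the scene. Friction and masses are not known exactly. Their poses are not given: they have to be found in the camera images.
- red_cap_wing (a point): Red cap's grip point, on its axis half-way up the wing, a straight bar that stands across the cap's deck: 50 mm long (x axis), 12 mm thick (y), 18 mm high; z up. The point is 9 mm above the round deck (60 mm across, 24 mm free on either side of the wing, so fingertips can straddle the wing and rest on the deck) and 38 mm above the cap's lower rim. Weighs 50 g.
- red_cap: The cap: origin at the centre of its lower rim. Three inner lugs sit in notches of the neck and a spring in the cap holds them there: unpressed it turns only 3 degrees and cannot be lifted. Pushed down 5 mm (12 N) the lugs are free, it bottoms at 8 mm (17 N); push 6 to 7 mm (about 14 N). Forcing it against the lock or the end stop (over about 5 N m) breaks it.
- red_bottle_mouth (a point): Centre of the red-capped bottle's neck rim, hidden 24 mm below the wing point while locked; z up, x along the locked wing. Kept pushed, the cap turns anticlockwise (from above): lugs stand in open slots from 57 to 87 degrees, best 72, firm stop at 88. Let up there it springs 2.5 mm above its locked height and lifts straight off, clear after 20 mm.
- blue_cap_wing (a point): The same point on the blue cap, built like the red one, locked on the other bottle. The two caps are 130 mm apart, equally high. Must stay shut.
- blue_bottle_mouth (a point): Centre of the neck rim of the blue-capped bottle. Both bottles are square, 84 mm, amber, 163 mm to the rim, labels with a band in the cap's colour, and are held fast in a grey two-place carrier screwed to the bench; which stands left or right changes.
- tray_floor (a point): Centre of the inner floor of a shallow stainless steel tray fixed on the bench, 2 mm above the bench. The floor measures 160 mm (x axis) by 120 mm (y axis); the rim stands 16 mm above the bench.
- jar_orange: Glass staining jar with orange stain, 75 mm across, 93 mm high, standing loose on the bench; origin at the centre of its underside. Must not be moved.
- jar_clear: Clear empty glass staining jar, 82 mm across, 102 mm high, standing loose on the bench; origin at the centre of its underside. Must not be moved.
- red_bottle: The red-capped bottle: origin at the centre of its underside, 5 mm above the bench, 163 mm below the mouth; z up, x along the locked wing. It does not move.
Not all that is in view belongs to the job. Leave any brown or turquoise look-alike of the part that bears tray_floor alone.

How it is judged (in metres and radians):
On the way, in this order (a step that is already met when the one before it is completed fails the run):
1. the red cap is pushed down at least 3.5 mm and, kept down on the neck, turned out of its lock (more than 34 degrees) (z of red_cap_wing in the frame of red_bottle_mouth below 0.0205 m and horizontal distance between red_cap_wing and red_bottle_mouth below 0.006 m and angle between the x axis of red_cap_wing and the x axis of red_bottle_mouth, either way round above 0.6 rad), for 0.04 s.
2. the red cap is lifted clear of the neck (z of red_cap_wing in the frame of red_bottle_mouth above 0.05 m), for 0.1 s.
At the end, for the whole second after the job is handed in: The red cap stands at rest, wing up (within 3 degrees), flat on the tray's floor (height within 4 mm), its centre within 50 mm along the tray and 30 mm across it, so that the whole cap is inside the rim; the blue cap is still locked on its bottle (x of red_cap_wing in the frame of tray_floor between -0.05 and 0.05 m and y of red_cap_wing in the frame of tray_floor between -0.03 and 0.03 m and z of red_cap_wing in the frame of tray_floor between 0.034 and 0.041 m and angle between red_cap_wing's own z axis and vertical below 0.06 rad and linear speed of red_cap below 0.01 m/s and distance between blue_cap_wing and blue_bottle_mouth below 0.027 m and angle between the x axis of blue_cap_wing and the x axis of blue_bottle_mouth, either way round below 0.2 rad); the robot touches nothing.
It fails at once if the red cap is dropped: in free fall more than 20 mm above the tray's floor, away from its bottle (contact force between red_cap and anything else below 0.02 N and horizontal distance between red_cap_wing and red_bottle_mouth above 0.06 m and z of red_cap_wing in the frame of tray_floor above 0.058 m).
It fails at once if the blue cap is turned or taken off (angle between the x axis of blue_cap_wing and the x axis of blue_bottle_mouth, either way round above 0.4 rad or distance between blue_cap_wing and blue_bottle_mouth above 0.035 m).
It fails at once if a glass jar is shifted more than 15 mm or tipped (distance of any of jar_orange, jar_clear from where it was at the start of the episode above 0.015 m or angle between any of jar_orange, jar_clear's own z axis and vertical above 0.4 rad).
It fails at once if the red cap is wrenched against its lock or end stop (about 5 N m: over 250 N between cap and neck) (contact force between red_cap and red_bottle above 250 N).
It also fails if it takes over 45 s, if anything falls off the work surface, if the arm or the gripper's body presses on something with over 40 N, if the wrist force passes 120 N, or if a joint passes its speed limit or range.

## Working session

There is one attempt and no reset: what is moved stays moved. The work goes in short steps, Python scripts to look and compute and a tool call to move; the robot and the scene stay as the last step left them, time stands still between calls to the robot, and variables do not carry over. Pictures are saved under pics/ and viewed, at most 10 in all, crops included, and the job is handed in when it is done.

Besides the shell and the picture viewer there is one more tool, called as name(argument=value, ...) on one line, values as JSON. arm_command: Moves the arm, as the interface text tells. Its arguments: {"type":"object","properties":{"rows":{"type":"array"},"squeeze":{"type":"number"}},"required":["rows"]}

```bash
mkdir -p pics; cat > h.py <<'E'
import numpy as np, cv2, pickle
from workcell import env
def grab(n):
    s=env.state(); f=env.grab_frame(n); f['s']=s
    cv2.imwrite(f'pics/{n}_{s["time_s"]:.2f}.png',f['img']); pickle.dump(f,open(f'{n}.pkl','wb')); print(n,s['time_s']); return f
def pts(f):
    z=f['z_map'].astype(float); h,w=z.shape; F=h/2/np.tan(np.radians(f['fov_y']/2))
    v,u=np.mgrid[:h,:w]; P=np.dstack([(u-f['cx'])/F*z,(v-f['cy'])/F*z,z])
    W=(P-f['t'])@f['R']; W[z==0]=np.nan; return W
E
python3 - <<'E'
from h import *
grab('scene');grab('side')
s=env.state();print(s['ee_pos'],s['ee_rot'],s['gripper_width'])
E
ls pics
```

```text
scene 0.0
side 0.05
[5.74568159e+02 1.73980598e-02 2.13227175e+02] [-1.79913219e+02 -2.42699025e-03  9.00018932e+01] 91.41950280650312
scene_0.00.png
side_0.05.png
```

View pics/scene_0.00.png

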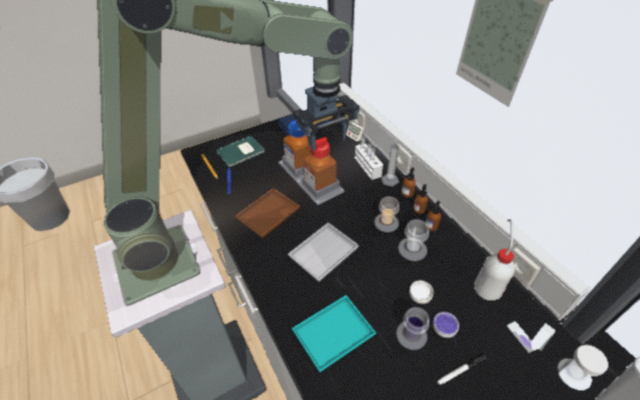

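View pics/side_0.05.png

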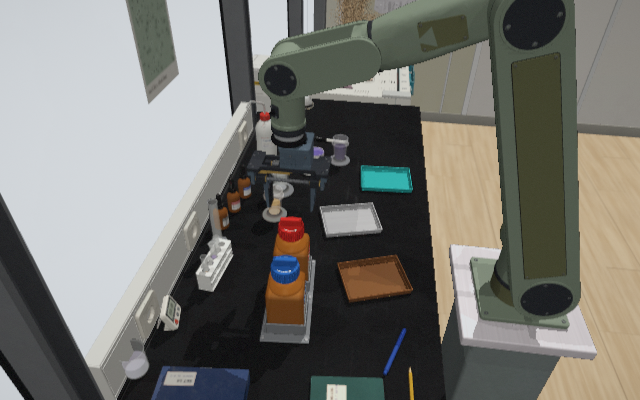

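The side view shows the red cap at (291,230), the blue cap at (285,268) and the steel tray at (350,220). Things I could mistake for the red cap: the wash bottle's red top at scene (505,255) and the blue cap at side (285,268). Things I could mistake for the tray: the brown one at side (375,278) and the turquoise one at (386,179). I choose the red cap on the amber bottle, scene (321,149), and the grey steel tray, scene (323,250).

```bash
python3 - <<'E'
from h import *
for n in ('scene','side'):
    f=pickle.load(open(n+'.pkl','rb'));W=pts(f);hsv=cv2.cvtColor(f['img'],cv2.COLOR_BGR2HSV);H,S,V=[hsv[...,i].astype(int) for i in range(3)]
    red=((H<6)|(H>174))&(S>150)&(V>80); blue=(abs(H-110)<12)&(S>150)&(V>60)
    box=np.zeros(H.shape,bool)
    if n=='scene': box[110:170,270:345]=1
    else: box[205:290,260:315]=1
    for nm,m in(('red',red&box),('blue',blue&box)):
        P=W[m];P=P[np.isfinite(P[:,0])];P=P[(P[:,2]>150)&(P[:,2]<260)]
        print(n,nm,len(P),'zmax',np.percentile(P[:,2],[5,50,95,99]).round())
        for lo,hi in((178,189),(190,199),(201,225)):
            Q=P[(P[:,2]>lo)&(P[:,2]<hi),:2]
            if len(Q)>4:print(lo,hi,len(Q),Q.mean(0).round(1),Q.min(0).round(),Q.max(0).round())
    # tray: grey pixels near floor
    m=(S<40)&(V>90)&(W[...,2]>-12)&(W[...,2]<25); 
    b=np.zeros(H.shape,bool)
    if n=='scene': b[218:284,284:362]=1
    else: b[198:242,316:386]=1
    m&=b; P=W[m];print('tray',len(P),P.min(0).round(),P.max(0).round(),np.median(P,0).round(1), cv2.minAreaRect(P[:,:2].astype(np.float32)))
f=pickle.load(open('side.pkl','rb'))['img']
cv2.imwrite('pics/c1.png',cv2.resize(f[150:300,190:390],None,fx=4,fy=4,interpolation=2))
E
```

```text
scene red 258 zmax [160. 181. 201. 203.]
178 189 92 [571.1  18.3] [540.   1.] [599.  64.]
190 199 31 [572.3  28.4] [553.  24.] [592.  38.]
201 225 10 [566.7  25.3] [525. -21.] [588.  37.]
scene blue 145 zmax [163. 180. 201. 202.]
178 189 58 [542.  152.4] [530. 129.] [559. 190.]
190 199 14 [541.9 156. ] [534. 153.] [552. 162.]
201 225 8 [542.9 159.8] [535. 154.] [550. 165.]
tray 2154 [ 345. -297.   -5.] [ 544. -121.   21.] [ 440.1 -211.2    2.5] ((444.65606689453125, -207.38961791992188), (179.8179473876953, 142.554443359375), 15.420345306396484)
side red 532 zmax [159. 182. 201. 202.]
178 189 197 [567.1  45.4] [540.   4.] [599.  65.]
190 199 72 [568.8  37.8] [544.  28.] [594.  43.]
201 225 29 [564.4  35. ] [545.  29.] [586.  42.]
side blue 622 zmax [161. 182. 201. 202.]
178 189 259 [556.6 175.2] [529. 135.] [588. 194.]
190 199 81 [558.1 167.5] [534. 157.] [582. 172.]
201 225 24 [552.  164.6] [535. 158.] [576. 169.]
tray 1695 [ 343. -319.   -3.] [ 535. -134.   21.] [ 440.  -220.8    3.1] ((441.4974670410156, -225.6611328125), (170.7046356201172, 153.1311798095703), 15.242713928222656)
```

View pics/c1.png

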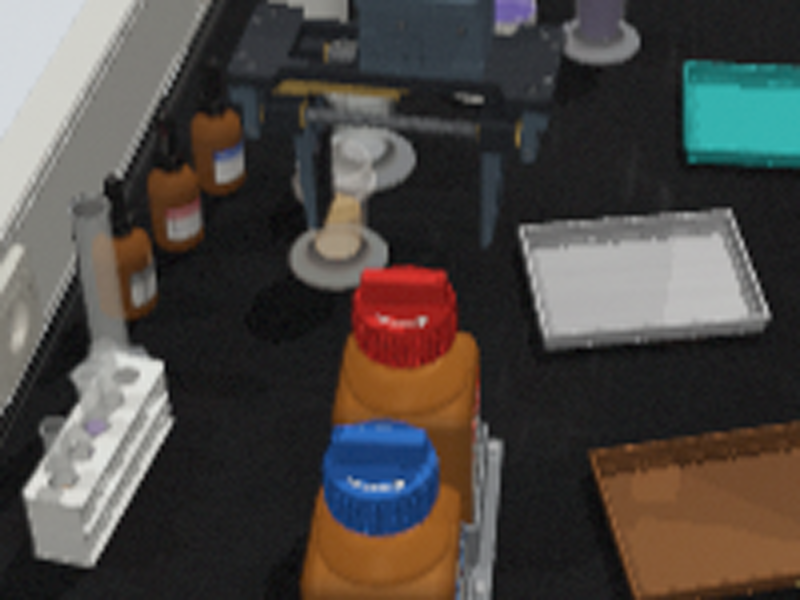

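The crop confirms it: red winged cap on the amber bottle at crop (404,315), which is the further bottle. The blue cap is nearer at (380,475), and the steel tray is at (640,280). I'll lift, centre over the cap and turn 90° clockwise so the later anticlockwise turn has joint range.

arm_command(rows=[{"delta_pos": [0, 0, -40], "roll": 1, "jaw": 100}, {"delta_pos": [0, 0, -80], "roll": 2, "jaw": 100}, {"delta_pos": [17, -3, -120], "roll": 3.5, "jaw": 100}, {"delta_pos": [34, -6, -130], "roll": 5, "jaw": 100}, {"delta_pos": [34, -6, -130], "roll": 6.4, "jaw": 100}, {"delta_pos": [34, -6, -130], "roll": 7.8, "jaw": 100}, {"delta_pos": [34, -6, -130], "roll": 9.2, "jaw": 100}, {"delta_pos": [34, -6, -130], "roll": 10.6, "jaw": 100}, {"delta_pos": [34, -6, -130], "roll": 12, "jaw": 100}, {"delta_pos": [34, -6, -130], "roll": 13.4, "jaw": 100}, {"delta_pos": [34, -6, -130], "roll": 14.8, "jaw": 100}, {"delta_pos": [34, -6, -130], "roll": 16.2, "jaw": 100}, {"delta_pos": [34, -6, -130], "roll": 17.4, "jaw": 100}, {"delta_pos": [34, -6, -130], "roll": 18, "jaw": 100}, {"delta_pos": [34, -6, -130], "roll": 18, "jaw": 100}, {"delta_pos": [34, -6, -130], "roll": 18, "jaw": 100}])

```text
time_s: 1.43
ee_pos: [568.9, 34.0, 343.6]
ee_rot: [180.0, 0.0, 0.1]
force: [0.4, -0.9, -0.3]
gripper_width: 91.3
gripper_force: 0.0
```

```bash
python3 - <<'E'
from h import *
f=grab('wrist');s=f['s'];print(s['ee_pos'],s['ee_rot'],s['qpos'],s['force']);print(f['T_tool_cam'],f['fov_y'],f['cx'],f['cy'])
cv2.imwrite('pics/w1.png',f['img'])
E
```

```text
wrist 1.4333
[568.87220247  33.99893105 343.58318592] [1.79997950e+02 4.12121072e-02 8.87354889e-02] [ 2.26425292e+00  1.50357466e+01  7.59808051e+01 -4.83972479e-04
  8.90247085e+01  9.21755251e+01] [ 0.41212727 -0.93804883 -0.27573468]
[[ 3.40028013e-04 -9.57286564e-01 -2.89140655e-01  8.13054912e+01]
 [ 9.99999942e-01  3.17440346e-04  1.25013948e-04 -2.77887901e-01]
 [-2.78892630e-05 -2.89140681e-01  9.57286616e-01 -1.70705765e+02]
 [ 0.00000000e+00  0.00000000e+00  0.00000000e+00  1.00000000e+00]] 65.70646984690485 325.9045704592575 197.92382299447772
```

View pics/w1.png

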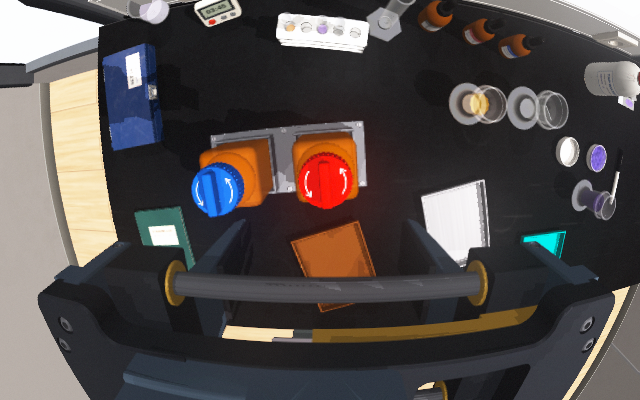

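Looking down from the wrist: red cap at (325,180) with its wing nearly vertical in the picture (along world x), blue cap at (217,189), steel tray at (456,222), jars at (475,103) and (530,107). Now the exact numbers.

```bash
cat >> h.py <<'E'
from scipy.spatial.transform import Rotation as Ro
def wray(f,u,v):
    F=f['img'].shape[0]/2/np.tan(np.radians(f['fov_y']/2)); x=np.asarray(u,float)-f['cx'];y=np.asarray(v,float)-f['cy'];r=np.hypot(x,y)+1e-9;th=r/F
    d=np.stack([np.sin(th)*x/r,np.sin(th)*y/r,np.cos(th)],-1)
    T=f['T_tool_cam'];R=Ro.from_euler('xyz',f['s']['ee_rot'],degrees=True).as_matrix()
    return R@T[:3,3]+f['s']['ee_pos'], d, d@(R@T[:3,:3]).T
def wpts(f):
    v,u=np.mgrid[:400,:640]; o,d,D=wray(f,u,v); z=f['z_map'][...,None]/d[...,2:]
    W=o+D*z; W[f['z_map']==0]=np.nan; return W
def plane(f,u,v,z):
    o,d,D=wray(f,u,v); return o+D*((z-o[2])/D[...,2])[...,None]
E
python3 - <<'E'
from h import *
f=pickle.load(open('wrist.pkl','rb'));W=wpts(f);hsv=cv2.cvtColor(f['img'],cv2.COLOR_BGR2HSV);H,S,V=[hsv[...,i].astype(int) for i in range(3)]
for nm,m,b in(('red',((H<5)|(H>174))&(S>150),(285,365,140,220)),('blue',(abs(H-108)<14)&(S>120),(185,250,155,220))):
    k=np.zeros(H.shape,bool);k[b[2]:b[3],b[0]:b[1]]=1;P=W[m&k];P=P[np.isfinite(P[:,0])]
    print(nm,len(P),np.percentile(P[:,2],[1,5,50,95,99]).round())
    D=P[(abs(P[:,2]-183)<5)];(c,r)=cv2.minEnclosingCircle(D[:,:2].astype(np.float32));print(' deck',len(D),np.median(D[:,2]),c,r)
    T=P[(P[:,2]>195)];print(' wing',len(T),np.median(T[:,2]),cv2.minAreaRect(T[:,:2].astype(np.float32)),np.degrees(np.arctan2(*np.linalg.svd(T[:,:2]-T[:,:2].mean(0),full_matrices=False)[2][0][::-1])))
k=np.zeros(H.shape,bool);k[175:270,415:495]=1
m=k&(S<60)&(V>110)&(abs(W[...,2]-2)<5);P=W[m].astype(np.float32);print('floor',len(P),np.median(P,0),cv2.minAreaRect(P[:,:2]))
cv2.imwrite('pics/w2.png',np.hstack([cv2.resize(f['img'][140:220,285:365],(400,400),interpolation=2),cv2.resize(f['img'][175:275,415:515],(400,400),interpolation=2)]))
E
```

```text
red 2244 [ -1. 164. 183. 201. 202.]
 deck 1510 182.96274154586473 (568.513671875, 35.04685974121094) 30.431825637817383
 wing 518 200.73635412640175 ((568.7565307617188, 34.890357971191406), (48.43791580200195, 12.825647354125977), 3.842832565307617) -175.09413228958925
blue 2103 [ -1. 161. 183. 201. 202.]
 deck 1168 182.99969285387166 (557.9784545898438, 163.97872924804688) 31.007095336914062
 wing 479 200.6481009651718 ((557.7223510742188, 164.47903442382812), (49.372886657714844, 12.692087173461914), 3.70986270904541) -175.45819840161795Traceback (most recent call last):
  File "<stdin>", line 9, in <module>
cv2.error: OpenCV(4.12.0) /io/opencv/modules/imgproc/src/convhull.cpp:143: error: (-215:Assertion failed) total >= 0 && (depth == CV_32F || depth == CV_32S) in function 'convexHull'
```

```bash
python3 - <<'E'
from h import *
f=pickle.load(open('wrist.pkl','rb'));W=wpts(f);hsv=cv2.cvtColor(f['img'],cv2.COLOR_BGR2HSV);H,S,V=[hsv[...,i].astype(int) for i in range(3)]
k=np.zeros(H.shape,bool);k[175:270,415:495]=1
m=k&(S<60)&(V>110);P=W[m];P=P[np.isfinite(P[:,0])];print(np.percentile(P[:,2],[5,50,95]));P=P[abs(P[:,2]-10)<18].astype(np.float32);print('tray',len(P),np.median(P,0),cv2.minAreaRect(P[:,:2].copy()))
print(plane(f,np.array([421,485,489,455]),np.array([192,181,262,222]),16))
E
```

```text
[ 0.56851015  2.19544432 15.79195518]
tray 3853 [ 456.1589    -216.16037      2.1859152] ((435.804931640625, -219.04881286621094), (178.15809631347656, 134.85177612304688), 16.41302490234375)
[[ 510.41055184 -129.99232196   16.        ]
 [ 532.06238813 -254.65488342   16.        ]
 [ 364.17377209 -297.1495639    16.        ]
 [ 453.69297888 -202.94416749   16.        ]]
```

arm_command(rows=[{"delta_pos": [0, -1, 30], "roll": -0.94, "jaw": 100}, {"delta_pos": [0, -1, 60], "roll": -0.94, "jaw": 100}, {"delta_pos": [0, -1, 90], "roll": -0.94, "jaw": 100}, {"delta_pos": [0, -1, 115], "roll": -0.94, "jaw": 100}, {"delta_pos": [0, -1, 132], "roll": -0.94, "jaw": 100}, {"delta_pos": [0, -1, 145], "roll": -0.94, "jaw": 100}, {"delta_pos": [0, -1, 153], "roll": -0.94, "jaw": 100}, {"delta_pos": [0, -1, 157], "roll": -0.94, "jaw": 100}, {"delta_pos": [0, -1, 157], "roll": -0.94, "jaw": 100}])

```text
time_s: 2.23
ee_pos: [568.8, 35.0, 186.5]
ee_rot: [-180.0, 0.1, 4.7]
force: [0.5, -0.6, 0.9]
gripper_width: 91.2
gripper_force: 0.0
```

arm_command(squeeze=30, rows=[{"delta_pos": [0, 0, 1], "roll": 0, "jaw": 50}, {"delta_pos": [0, 0, 1], "roll": 0, "jaw": 30}, {"delta_pos": [0, 0, 1], "roll": 0, "jaw": 20}, {"delta_pos": [0, 0, 1], "roll": 0, "jaw": 0}, {"delta_pos": [0, 0, 1], "roll": 0, "jaw": 0}, {"delta_pos": [0, 0, 1], "roll": 0, "jaw": 0}, {"delta_pos": [0, 0, 1], "roll": 0, "jaw": 0}, {"delta_pos": [0, 0, 1], "roll": 0, "jaw": 0}, {"delta_pos": [0, 0, 1], "roll": 0, "jaw": 0}])

```text
time_s: 2.98
ee_pos: [569.0, 35.0, 186.0]
ee_rot: [180.0, -0.0, 4.7]
force: [-0.3, 0.8, 0.1]
gripper_width: 34.2
gripper_force: 0.0
```

arm_command(rows=[{"delta_pos": [0, 0, 0], "roll": 0, "jaw": 0}, {"delta_pos": [0, 0, 0], "roll": 0, "jaw": 0}, {"delta_pos": [0, 0, 0], "roll": 0, "jaw": 0}, {"delta_pos": [0, 0, 0], "roll": 0, "jaw": 0}, {"delta_pos": [0, 0, 0], "roll": 0, "jaw": 0}, {"delta_pos": [0, 0, 0], "roll": 0, "jaw": 0}])

```text
time_s: 3.48
ee_pos: [569.0, 34.9, 186.0]
ee_rot: [180.0, -0.0, 4.7]
force: [0.2, -0.2, -0.1]
gripper_width: 11.9
gripper_force: 30.0
```

arm_command(rows=[{"delta_pos": [0, 0, 1], "roll": 0, "jaw": 0}, {"delta_pos": [0, 0, 2], "roll": 0, "jaw": 0}, {"delta_pos": [0, 0, 3], "roll": 0, "jaw": 0}, {"delta_pos": [0, 0, 4], "roll": 0, "jaw": 0}, {"delta_pos": [0, 0, 5], "roll": 0, "jaw": 0}, {"delta_pos": [0, 0, 6], "roll": 0, "jaw": 0}, {"delta_pos": [0, 0, 6.5], "roll": 0, "jaw": 0}, {"delta_pos": [0, 0, 6.5], "roll": 0, "jaw": 0}, {"delta_pos": [0, 0, 6.5], "roll": 0, "jaw": 0}])

```text
time_s: 4.23
ee_pos: [569.1, 35.0, 181.4]
ee_rot: [180.0, -0.1, 4.7]
force: [-3.5, -0.9, 10.3]
gripper_width: 12.0
gripper_force: 30.0
```

arm_command(rows=[{"delta_pos": [0, 0, 1], "roll": 0, "jaw": 0}, {"delta_pos": [0, 0, 2], "roll": 0, "jaw": 0}, {"delta_pos": [0, 0, 3], "roll": 0, "jaw": 0}, {"delta_pos": [0, 0, 3], "roll": 0, "jaw": 0}, {"delta_pos": [0, 0, 3], "roll": 0, "jaw": 0}])

```text
time_s: 4.65
ee_pos: [569.1, 34.9, 179.2]
ee_rot: [180.0, -0.1, 4.7]
force: [-5.5, -0.6, 14.1]
gripper_width: 12.0
gripper_force: 30.0
```

arm_command(rows=[{"delta_pos": [0, 0, 0], "roll": -0.5, "jaw": 0}, {"delta_pos": [0, 0, 0], "roll": -1, "jaw": 0}, {"delta_pos": [0, 0, 0], "roll": -1.5, "jaw": 0}, {"delta_pos": [0, 0, 0], "roll": -2, "jaw": 0}, {"delta_pos": [0, 0, 0], "roll": -2, "jaw": 0}])

```text
time_s: 5.07
ee_pos: [570.0, 35.1, 179.4]
ee_rot: [180.0, -0.2, 14.8]
force: [-2.4, -0.1, 13.2]
gripper_width: 11.8
gripper_force: 30.0
```

```bash
python3 -c "
from h import *
s=env.state();print(s['torque'],s['force'],s['effort'])"
```

```text
[-0.03367891  0.73465303  0.03982535] [-2.42529591 -0.1113382  13.18647798] [  0.05558697 -33.42515945 -18.76949787   0.07243718  -1.07981902
  -0.28524684]
```

arm_command(rows=[{"delta_pos": [0, 0, 0.5], "roll": -0.8, "jaw": 0}, {"delta_pos": [0, 0, 0.5], "roll": -1.6, "jaw": 0}, {"delta_pos": [0, 0, 0.5], "roll": -2.4, "jaw": 0}, {"delta_pos": [0, 0, 0.5], "roll": -3.2, "jaw": 0}, {"delta_pos": [0, 0, 0.5], "roll": -4, "jaw": 0}, {"delta_pos": [0, 0, 0.5], "roll": -4.8, "jaw": 0}, {"delta_pos": [0, 0, 0.5], "roll": -5.6, "jaw": 0}, {"delta_pos": [0, 0, 0.5], "roll": -6.4, "jaw": 0}, {"delta_pos": [0, 0, 0.5], "roll": -6.4, "jaw": 0}])

```text
time_s: 5.82
ee_pos: [570.2, 35.3, 179.1]
ee_rot: [179.8, -0.2, 46.8]
force: [-2.7, -0.0, 14.8]
gripper_width: 11.7
gripper_force: 30.0
```

```bash
python3 -c "
from h import *
s=env.state();print(s['torque'],s['force'],s['ee_pos'])"
```

```text
[0.03563738 0.61358729 0.04544456] [-2.66421463e+00 -8.40359739e-03  1.48038476e+01] [570.15932052  35.25396851 179.10701042]
```

arm_command(rows=[{"delta_pos": [0, 0, 0], "roll": -0.8, "jaw": 0}, {"delta_pos": [0, 0, 0], "roll": -1.6, "jaw": 0}, {"delta_pos": [0, 0, 0], "roll": -2.4, "jaw": 0}, {"delta_pos": [0, 0, 0], "roll": -3.2, "jaw": 0}, {"delta_pos": [0, 0, 0], "roll": -4, "jaw": 0}, {"delta_pos": [0, 0, 0], "roll": -4.8, "jaw": 0}, {"delta_pos": [0, 0, 0], "roll": -5.5, "jaw": 0}, {"delta_pos": [0, 0, 0], "roll": -6, "jaw": 0}, {"delta_pos": [0, 0, 0], "roll": -6, "jaw": 0}])

```text
time_s: 6.57
ee_pos: [570.2, 35.3, 179.1]
ee_rot: [179.7, -0.1, 76.8]
force: [-2.1, -0.1, 14.2]
gripper_width: 11.7
gripper_force: 30.0
```

```bash
python3 -c "
from h import *
s=env.state();print(s['torque'],s['force'],s['ee_pos'])"
```

```text
[ 0.03522533  0.62508805 -0.04285489] [-2.11775574 -0.05886444 14.24336973] [570.17202256  35.30150404 179.1237772 ]
```

Now let up slowly, then lift.

arm_command(rows=[{"delta_pos": [0, 0, -2], "roll": 0, "jaw": 0}, {"delta_pos": [0, 0, -4], "roll": 0, "jaw": 0}, {"delta_pos": [0, 0, -6], "roll": 0, "jaw": 0}, {"delta_pos": [0, 0, -8], "roll": 0, "jaw": 0}, {"delta_pos": [0, 0, -10], "roll": 0, "jaw": 0}, {"delta_pos": [0, 0, -12], "roll": 0, "jaw": 0}, {"delta_pos": [0, 0, -15], "roll": 0, "jaw": 0}, {"delta_pos": [0, 0, -15], "roll": 0, "jaw": 0}])

```text
time_s: 7.23
ee_pos: [568.7, 34.9, 190.8]
ee_rot: [-180.0, 0.0, 76.7]
force: [0.0, -0.5, -0.2]
gripper_width: 11.7
gripper_force: 30.0
```

```bash
python3 -c "
from h import *
s=env.state();print(s['torque'],s['force'],s['ee_pos'])"
```

```text
[-0.01134528  0.007106    0.03214433] [ 0.04195169 -0.45871371 -0.22310004] [568.70744229  34.94003251 190.78974426]
```

arm_command(rows=[{"delta_pos": [0, 0, -10], "roll": 0, "jaw": 0}, {"delta_pos": [0, 0, -25], "roll": 0, "jaw": 0}, {"delta_pos": [0, 0, -45], "roll": 0, "jaw": 0}, {"delta_pos": [0, 0, -65], "roll": 0, "jaw": 0}, {"delta_pos": [0, 0, -85], "roll": 0, "jaw": 0}, {"delta_pos": [-10, -2, -100], "roll": 0, "jaw": 0}, {"delta_pos": [-30, -8, -110], "roll": 0, "jaw": 0}, {"delta_pos": [-55, -14, -110], "roll": 0, "jaw": 0}, {"delta_pos": [-80, -20, -110], "roll": 0, "jaw": 0}, {"delta_pos": [-105, -26, -110], "roll": 0, "jaw": 0}, {"delta_pos": [-130, -32, -110], "roll": 0, "jaw": 0}, {"delta_pos": [-155, -38, -110], "roll": 0, "jaw": 0}, {"delta_pos": [-180, -44, -110], "roll": 0, "jaw": 0}, {"delta_pos": [-205, -50, -110], "roll": 0, "jaw": 0}, {"delta_pos": [-230, -57, -110], "roll": 0, "jaw": 0}, {"delta_pos": [-250, -62, -110], "roll": 0, "jaw": 0}, {"delta_pos": [-265, -65, -110], "roll": 0, "jaw": 0}, {"delta_pos": [-272, -67, -110], "roll": 0, "jaw": 0}, {"delta_pos": [-272, -67, -110], "roll": 0, "jaw": 0}, {"delta_pos": [-272, -67, -110], "roll": 0, "jaw": 0}])

```text
time_s: 8.9
ee_pos: [441.3, -214.0, 301.1]
ee_rot: [180.0, -0.0, 76.7]
force: [0.1, -0.1, -0.0]
gripper_width: 11.9
gripper_force: 30.0
```

```bash
python3 - <<'E'
from h import *
f=grab('wrist');s=f['s'];print(s['ee_pos'],s['ee_rot'],s['gripper_width'],s['force'])
W=wpts(f);hsv=cv2.cvtColor(f['img'],cv2.COLOR_BGR2HSV);S,V=hsv[...,1].astype(int),hsv[...,2]
m=(S<60)&(V>110)&(W[...,2]>-3)&(W[...,2]<19)&(abs(W[...,0]-441)<130)&(abs(W[...,1]+214)<130)
_,L,st,_=cv2.connectedComponentsWithStats(m.astype(np.uint8));k=1+st[1:,4].argmax();P=W[L==k].astype(np.float32);print(st[k],cv2.minAreaRect(P[:,:2].copy()))
cv2.imwrite('pics/w3.png',f['img'])
E
```

```text
wrist 8.9
[ 441.26843421 -213.98859466  301.07937886] [ 1.79997519e+02 -4.13406911e-02  7.66660708e+01] 11.870172999740896 [ 0.12523178 -0.09657707 -0.02890396]
[ 257   99  136  107 7658] ((438.3278503417969, -215.66659545898438), (173.30567932128906, 131.8097381591797), 15.165563583374023)
```

View pics/w3.png

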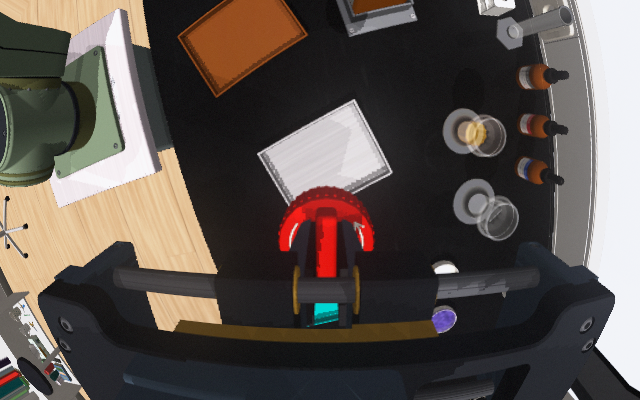

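Cap is held level at (326,235), the steel tray is unchanged at (325,155) with its centre about 2 mm from under the tool, and the jars are well to the right at (475,130) and (485,210). Descending.

arm_command(rows=[{"delta_pos": [-1, -2, 20], "roll": 0, "jaw": 0}, {"delta_pos": [-1, -2, 45], "roll": 0, "jaw": 0}, {"delta_pos": [-1, -2, 70], "roll": 0, "jaw": 0}, {"delta_pos": [-1, -2, 95], "roll": 0, "jaw": 0}, {"delta_pos": [-1, -2, 120], "roll": 0, "jaw": 0}, {"delta_pos": [-1, -2, 145], "roll": 0, "jaw": 0}, {"delta_pos": [-1, -2, 170], "roll": 0, "jaw": 0}, {"delta_pos": [-1, -2, 195], "roll": 0, "jaw": 0}, {"delta_pos": [-1, -2, 215], "roll": 0, "jaw": 0}, {"delta_pos": [-1, -2, 230], "roll": 0, "jaw": 0}, {"delta_pos": [-1, -2, 242], "roll": 0, "jaw": 0}, {"delta_pos": [-1, -2, 250], "roll": 0, "jaw": 0}, {"delta_pos": [-1, -2, 256], "roll": 0, "jaw": 0}, {"delta_pos": [-1, -2, 260], "roll": 0, "jaw": 0}, {"delta_pos": [-1, -2, 262], "roll": 0, "jaw": 0}, {"delta_pos": [-1, -2, 262], "roll": 0, "jaw": 0}, {"delta_pos": [-1, -2, 262], "roll": 0, "jaw": 0}])

```text
time_s: 10.37
ee_pos: [439.5, -214.9, 39.4]
ee_rot: [179.9, 0.0, 76.7]
force: [-0.1, 0.8, -1.1]
gripper_width: 11.6
gripper_force: 30.0
```

arm_command(rows=[{"delta_pos": [0, 0, 1], "roll": 0, "jaw": 0}, {"delta_pos": [0, 0, 2], "roll": 0, "jaw": 0}, {"delta_pos": [0, 0, 3], "roll": 0, "jaw": 0}, {"delta_pos": [0, 0, 3], "roll": 0, "jaw": 0}, {"delta_pos": [0, 0, 3], "roll": 0, "jaw": 0}])

```text
time_s: 10.78
ee_pos: [439.1, -214.8, 36.0]
ee_rot: [180.0, -0.0, 76.7]
force: [-0.2, -0.0, -0.6]
gripper_width: 11.7
gripper_force: 30.0
```

arm_command(rows=[{"delta_pos": [0, 0, 0.7], "roll": 0, "jaw": 0}, {"delta_pos": [0, 0, 1.4], "roll": 0, "jaw": 0}, {"delta_pos": [0, 0, 1.4], "roll": 0, "jaw": 0}, {"delta_pos": [0, 0, 1.4], "roll": 0, "jaw": 0}])

```text
time_s: 11.12
ee_pos: [439.0, -214.8, 34.5]
ee_rot: [-180.0, -0.0, 76.7]
force: [-0.2, 0.4, -0.6]
gripper_width: 11.9
gripper_force: 30.0
```

arm_command(rows=[{"delta_pos": [0, 0, 0.7], "roll": 0, "jaw": 0}, {"delta_pos": [0, 0, 1.4], "roll": 0, "jaw": 0}, {"delta_pos": [0, 0, 1.4], "roll": 0, "jaw": 0}, {"delta_pos": [0, 0, 1.4], "roll": 0, "jaw": 0}])

```text
time_s: 11.45
ee_pos: [439.2, -214.9, 33.9]
ee_rot: [180.0, 0.0, 76.7]
force: [-1.1, 1.5, 4.8]
gripper_width: 11.7
gripper_force: 30.0
```

Contact at 5 N. Opening the fingers part-way.

arm_command(rows=[{"delta_pos": [0, 0, -0.5], "roll": 0, "jaw": 16}, {"delta_pos": [0, 0, -0.5], "roll": 0, "jaw": 25}, {"delta_pos": [0, 0, -0.5], "roll": 0, "jaw": 45}, {"delta_pos": [0, 0, -0.5], "roll": 0, "jaw": 70}, {"delta_pos": [0, 0, -0.5], "roll": 0, "jaw": 70}, {"delta_pos": [0, 0, -0.5], "roll": 0, "jaw": 70}, {"delta_pos": [0, 0, -0.5], "roll": 0, "jaw": 70}, {"delta_pos": [0, 0, -0.5], "roll": 0, "jaw": 70}])

```text
time_s: 12.12
ee_pos: [439.0, -214.8, 33.6]
ee_rot: [-180.0, -0.0, 76.7]
force: [-0.3, -0.4, 0.6]
gripper_width: 58.6
gripper_force: 0.0
```

arm_command(rows=[{"delta_pos": [0, 0, -5], "roll": 0, "jaw": 70}, {"delta_pos": [0, 0, -15], "roll": 0, "jaw": 70}, {"delta_pos": [0, 0, -35], "roll": 0, "jaw": 70}, {"delta_pos": [0, 0, -65], "roll": 0, "jaw": 70}, {"delta_pos": [0, 0, -95], "roll": 0, "jaw": 70}, {"delta_pos": [0, 0, -125], "roll": 0, "jaw": 70}, {"delta_pos": [0, 0, -155], "roll": 0, "jaw": 70}, {"delta_pos": [-30, 0, -180], "roll": 0, "jaw": 70}, {"delta_pos": [-60, 0, -180], "roll": 0, "jaw": 70}, {"delta_pos": [-60, 0, -180], "roll": 0, "jaw": 70}, {"delta_pos": [-60, 0, -180], "roll": 0, "jaw": 70}])

```text
time_s: 13.03
ee_pos: [424.8, -273.9, 214.1]
ee_rot: [180.0, -0.0, 76.6]
force: [-0.3, 0.5, -0.7]
gripper_width: 63.8
gripper_force: 0.0
```

```bash
python3 - <<'E'
from h import *
f=grab('wrist');W=wpts(f);hsv=cv2.cvtColor(f['img'],cv2.COLOR_BGR2HSV);H,S=hsv[...,0].astype(int),hsv[...,1]
m=((H<5)|(H>174))&(S>150)&(abs(W[...,0]-440)<60)&(abs(W[...,1]+214)<60)
P=W[m];print(len(P));D=P[abs(P[:,2]-31)<5];T=P[P[:,2]>43]
for Q in (D,T): print(len(Q),np.median(Q[:,2]),cv2.minAreaRect(Q[:,:2].astype(np.float32)))
A=np.c_[D[:,:2],np.ones(len(D))];print('tilt',np.linalg.lstsq(A,D[:,2],rcond=None)[0][:2])
cv2.imwrite('pics/w4.png',f['img'])
E
```

```text
wrist 13.0333
1923
1408 30.927083806315352 ((438.3313903808594, -214.39547729492188), (57.75087356567383, 58.66743087768555), 57.156185150146484)
496 48.58497369833748 ((438.3424377441406, -215.1148681640625), (48.570289611816406, 12.68957233428955), 78.42616271972656)
tilt [-0.00053531 -0.0005284 ]
```

View pics/w4.png

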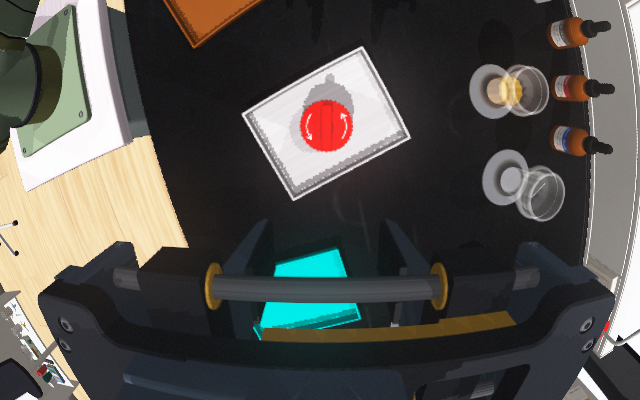

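The red cap is flat and wing up at (326,125), central in the steel tray, and the jars are standing at (500,90) and (520,185).

```bash
python3 -c "
from workcell import env
print(env.job_done())"
```

```text
the job is handed in; nothing more can be done
None
```

The job is handed in: the red cap was pushed down, turned 72° and lifted off, and the last image shows it flat, wing up, about central in the steel tray; the blue cap and the jars were never touched, though the hand-in returned no verdict.

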